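# Load the bench sieve shaker and set its timer dial

### The job

Shake the blasting grit off the brass fittings: put the sieve basket that holds the two brass fittings on the pan of the bench shaker, upright and fully home with its skirt inside the pan's rim, lowering it in rather than dropping it and keeping both fittings in it. Then turn the timer dial on the sloping panel click by click to mark 6, six clicks clockwise from the long OFF mark, and let go of it. Leave the empty spare basket, the tape roll, the marker and the white carton where they are.

Things in the scene. Friction and masses are not known exactly. Their poses are not given: they have to be found in the camera images.
- basket: Round steel sieve basket, open top, mesh floor, with two brass fittings standing loose in it below the rim. Wall 60 mm outside diameter (62 over the thin lip at the top), 2.5 mm thick; 60 mm high; 0.2 to 0.35 kg in all. Origin: centre of the underside, z up. A skirt of 46 mm diameter at the bottom widens to 50 mm at the shoulder, 12 mm up. Grasp: across the upper wall, from above.
- spare: Spare sieve basket of the same shape and size as the other, but empty; origin at the centre of its underside. Both stand upright on the worktop right of the shaker, one nearer to it, the other farther right; which is which varies.
- fitting_1: Brass stub fitting with a hexagon, 19 x 22 x 31 mm, standing loose in the basket on its mesh floor, which is 15 mm above the basket's underside; origin at the centre of its own underside, z up. 0.05 kg.
- fitting_2: The second brass stub fitting in the basket, the same as the first.
- shaker: Grey bench shaker, fixed, 160 mm deep (x), 336 wide (y). Origin: centre of the underside; x to its back, y to its left, z up. Right part: base 48 mm high with a round aluminium plate (132 mm across, top at 68 mm) that carries the pan. Left part: console 150 mm wide, 115 mm high at the back, its front a panel sloping at 30 degrees from horizontal, facing up and to the front.
- pan_rim (a point): Centre of the mouth of the steel pan clipped on the plate, at rim level, 103 mm above the worktop; axes as the shaker's. The pan is 60 mm outside, 55 mm inside, 35 mm high. With the basket home its skirt is in the pan, its shoulder on the rim and its origin 12 mm below this point. Nothing within 100 mm of it is higher than the rim.
- dial_grip (a point): Point on the timer dial's axis to grip at, 29 mm out from the panel. Black dial: skirt 64 mm across, 8 mm out from the panel, with a bar handle 60 mm long, 16 mm thick, reaching 41 mm out; white line on the pointer half. Axes turn with the dial: z along its axis out of the panel (30 degrees from vertical, leaning to the front), x along the bar to the pointer. Grip across the 16 mm (y).
- timer (a joint): Dial angle, rad: 0 with the pointer on the long OFF mark at the lower left (end stop), growing clockwise facing the panel, 4.71 at mark 9 (end stop). A spring detent clicks every 30 degrees (0.5236) at each black mark; mark 6 = 3.1416, pointer at the upper right, 45 degrees. A click takes about 0.1 N m; let go within 10 degrees of a mark it settles on it. Starts on mark 1, 2 or 3.
- tape_roll: Bystander: a roll of paper tape lying flat in front of the shaker, 92 mm diameter, 24 mm high; origin at the centre of its underside.
- marker: Bystander: a marker pen lying in front of the shaker, 130 mm long, 20 mm thick; origin under its middle, length along its y axis.
- box_white: Bystander: a small white carton, 50 x 75 x 42 mm, to the right of and behind the shaker; origin at the centre of its underside.
Things that resemble listed ones, but are neither listed nor needed, are in the scene too. Leave any pink look-alike of the basket alone.

How it is judged:
By the outcome, as a careful person would: the job done as asked, in the order asked, and still so for the second after the job is handed in, with the robot touching nothing.
It also fails if it takes over 69 s, if anything falls off the work surface, if the arm or the gripper's body presses on something with over 40 N, if the wrist force passes 120 N, or if a joint passes its speed limit or range.

### The arm

A 6-joint arm with a two-finger parallel gripper is mounted at the origin on a cart in front of the work surface, level with it; the furniture and walls round the work are solid. World frame = base frame: x ahead of the robot, y to its left, z up, the work surface at z = 0. Lengths are in m, angles in rad, forces in N, time in s.
With the tool pointing down it reaches from about 0.35 to 0.975 m from the base axis. Payload 4.9 kg.
Tool frame: the origin (TCP) lies on the mounting face of the last link; the fingertips stand 173 mm ahead of it and the grasp point (between the pads) lies 155 mm ahead of it; z points along the fingers, y is the line along which they close (so a half turn about z gives the same grasp; the last joint's range is limited). The gripper opens to 85 mm and grips with 20 to 120 N. Pads are 22 mm wide; open, the fingers measure 114 mm over their backs; the gripper's body (76 mm by 85 mm) begins 54 mm behind the grasp point. The pads swing forward as they close: fully open they stand 13 mm farther back than shut.
Start: joints at [1.231, 0.053, 1.613, -0, 1.476, -0.119], TCP at [0.137, 0.61, 0.405] pointing down, gripper open.
Joint ranges: [-3.01, 3.01], [-1.01, 2.22], [0.06, 2.58], [-1.02, 4.17], [0.09, 2.62], [-3.14, 3.14]. Speed limits (rad/s): [2.57, 2.57, 3.14, 3.14, 3.14, 3.14].

### API

Orientations are given as a rotation vector (axis times angle).
In Python, from station import monitor, eyes, finish_job gives the robot as it stands. The module is installed in compiled form; this text tells all that it offers.
- The arm moves only by the tool step_arm, never from a script. Its argument "commands" is a list of rows, each a list of 3 entries, a list of its own where there are three numbers: the opening in per cent of the stroke, from 0 (shut) to 100 (fully open), then the shift along the tool's x, y, z in mm, then the turn about the tool's z in degrees. In form: [[hand, [x, y, z], yaw], ...]. A call has 1 to 12 rows; each row is the pose to reach, as a shift and turn from the pose commanded when the call began, along the tool's axes at that moment; what a row does not reach only later rows make up. A row lasts 1/8 s, in which the tool goes at most 62.5 mm and 10.7 degrees, less where a joint would pass 70% of its speed; a pose out of reach is approached as far as the arm can. A call with a gripper value outside its range is refused whole. The fingers move at their own pace and stop on an object; "squeeze" is the grip in N (left out, the last holds). Time passes only in rows, so rows that repeat a pose let the fingers close. It gives the time, the measured TCP pose, the force, the opening and the grip force at its end, in the units of the state.
- monitor.get_obs(): the state, without advancing time (a new reading comes with each control period).
- eyes.get_image(name): name is "scene" or "top" or "wrist"; returns the picture (480x640x3 uint8, red, green, blue); there is no depth.
- eyes.camera_info(name): a dict with "camera_matrix" (3x3 intrinsics, pixels), "extrinsics" (4x4, takes a point from camera to world coordinates). Camera axes: x right, y down, z forward; pixel columns grow to the right and rows downward; lengths in m; the calibration is good to about 2 mm. The wrist camera is an equidistant fisheye: a pixel r from the principal point sees the ray r / f radians off the axis. A picture is of the moment at which its call begins: read the wrist's pose just before it. camera_info takes no time and is no camera call; for the wrist camera it gives the pose at the moment of the call.
- finish_job(): hands the job in; it is judged then, once.
The state is a dict: "t": time; "q": joint angles; "dq": joint speeds; "effort": joint torques, N m; "tool_pos": TCP position; "tool_rot": TCP orientation; "contact_force": force on the tool from outside, world axes, zero at the start; "wrist_torque": the same for the moment, N m; "opening": finger opening in m; "grip_force": force on a finger pad.
Only numpy, scipy, OpenCV 4.12 (cv2) and the standard library are available. Lean on these libraries where they do the work, as an engineer would, in place of code of your own. Each camera call takes 0.05 s, during which the arm holds its last target. There are 200 camera calls.

## Working session

There is one attempt and no reset: what is moved stays moved. The work goes in short steps, Python scripts to look and compute and a tool call to move; the robot and the scene stay as the last step left them, time stands still between calls to the robot, and variables do not carry over. Pictures are saved under pics/ and viewed, at most 10 in all, crops included, and the job is handed in when it is done.

Besides the shell and the picture viewer there is one more tool, called after "Request:" as name(argument=value, ...) on one line, values as JSON. step_arm: Moves the arm, as the interface text tells. Its arguments: {"type":"object","properties":{"commands":{"type":"array"},"squeeze":{"type":"number"}},"required":["commands"]}

```bash
mkdir -p pics
cat > h.py <<'E'
import numpy as np, cv2
from scipy.spatial.transform import Rotation as R
from station import monitor, eyes, finish_job
def grab(n,f=None):
    T=np.array(eyes.camera_info(n)["extrinsics"]);K=np.array(eyes.camera_info(n)["camera_matrix"])
    im=eyes.get_image(n)
    if f: cv2.imwrite("pics/"+f,im[:,:,::-1])
    return im,K,T
def ray(K,T,u,v,fish=False):
    if fish:
        d=np.array([(u-K[0,2])/K[0,0],(v-K[1,2])/K[1,1]]);r=np.hypot(*d)+1e-9
        c=np.array([*(d/r*np.sin(r)),np.cos(r)])
    else: c=np.linalg.inv(K)@[u,v,1]
    return T[:3,3],T[:3,:3]@c
def onz(K,T,u,v,z,fish=False):
    o,d=ray(K,T,u,v,fish);return o+d*(z-o[2])/d[2]
def proj(K,T,p,fish=False):
    c=T[:3,:3].T@(np.array(p)-T[:3,3])
    if fish:
        r=np.hypot(c[0],c[1]);a=np.arctan2(r,c[2]);return K[0,2]+K[0,0]*a*c[0]/r,K[1,2]+K[1,1]*a*c[1]/r
    q=K@c;return q[0]/q[2],q[1]/q[2]
E
python3 - <<'E'
from h import *
a,K,T=grab("top","top.png");print(K,T)
b,K,T=grab("scene","scene.png");print(K,T)
w,K,T=grab("wrist","wrist.png");print(K,T)
print(monitor.get_obs())
E
```

```text
[[528.91099002   0.         315.16464663]
 [  0.         528.91099002 238.99502148]
 [  0.           0.           1.        ]] [[ 0.00212826 -0.98177966  0.19001095  0.30143933]
 [-0.99997657 -0.00332556 -0.00598257 -0.12014756]
 [ 0.00650546 -0.18999376 -0.98176374  1.21873142]
 [ 0.          0.          0.          1.        ]]
[[566.23982255   0.         315.71751033]
 [  0.         566.23982255 232.66453685]
 [  0.           0.           1.        ]] [[-0.83485009 -0.40309896  0.37488204 -0.07223239]
 [-0.55041743  0.60122212 -0.5792863   0.80364672]
 [ 0.00812233 -0.68995883 -0.72380304  1.26909702]
 [ 0.          0.          0.          1.        ]]
[[371.64829954   0.         320.19509316]
 [  0.         371.64829954 241.26322181]
 [  0.           0.           1.        ]] [[ 0.21969749  0.93272157  0.28594313  0.0625435 ]
 [ 0.97556612 -0.2094656  -0.06629412  0.6254065 ]
 [-0.0019387   0.29352108 -0.95595063  0.37227543]
 [ 0.          0.          0.          1.        ]]
{'t': 0.15, 'q': array([ 1.23098174e+00,  5.32093342e-02,  1.61396037e+00, -1.03697408e-05,
        1.47599069e+00, -1.18996054e-01]), 'dq': array([ 0.00066718, -0.00050905, -0.00501594,  0.00136618, -0.0034142 ,
       -0.0008377 ]), 'effort': array([ 4.18749514e-04, -3.94235516e+01, -3.70723629e+01, -1.07589108e-04,
        4.57939517e-03, -2.62276473e-05]), 'tool_pos': array([0.13682187, 0.60962894, 0.40375355]), 'tool_rot': array([-3.46116832e-01, -3.12211868e+00,  2.40151096e-03]), 'contact_force': array([-0.23151396,  0.35737331, -0.62584617]), 'wrist_torque': array([-0.0196924 ,  0.02709377, -0.01030405]), 'grip_force': 0.0, 'opening': 0.08541275052233316}
```

View pics/top.png

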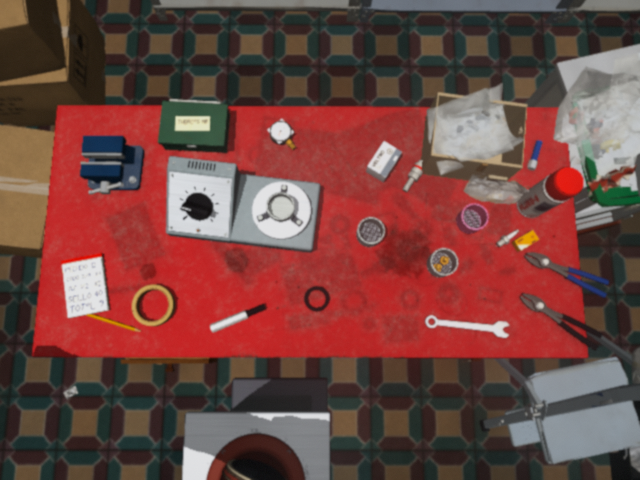

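View pics/scene.png

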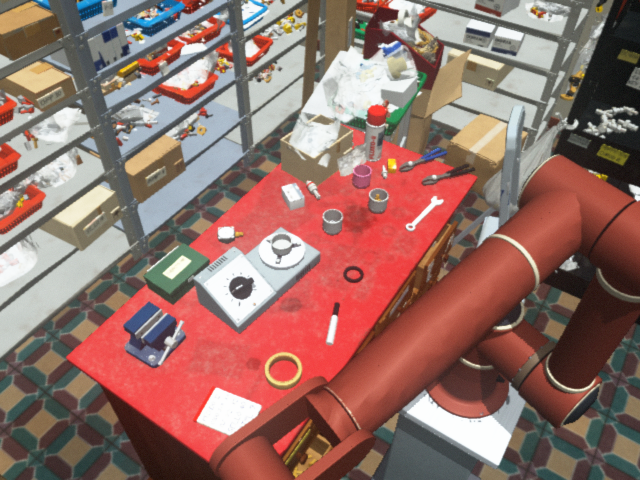

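Top view: basket candidates are the near one at (371,231), which looks empty, the far one at (443,262), which shows brass, and a pink look-alike at (473,217). I choose (443,262). The shaker pan is at (282,208) and the dial at (197,206). I'll check with a close crop and measure.

Run:
```python
from h import *
t=cv2.imread("pics/top.png")
c=np.vstack([cv2.resize(t[150:290,150:350],None,fx=2.8,fy=2.8,interpolation=3)[:390,:560]])
d=cv2.resize(t[205:290,340:490],(560,200*560//353),interpolation=3)
d=cv2.resize(t[230:290,410:480],(230,200),interpolation=3)
e=cv2.resize(t[200:260,338:408],(230,190),interpolation=3)
c[-1:]=0
side=np.vstack([d,e]);cv2.imwrite("pics/c1.png",np.hstack([c[:390],side]))
K=np.array(eyes.camera_info("top")["camera_matrix"]);T=np.array(eyes.camera_info("top")["extrinsics"])
hsv=cv2.cvtColor(t,cv2.COLOR_BGR2HSV)
red=((hsv[...,0]<10)|(hsv[...,0]>170))&(hsv[...,1]>120)
def blob(u,v,r,m,n):
    mm=np.zeros(m.shape,np.uint8);mm[v-r:v+r,u-r:u+r]=m[v-r:v+r,u-r:u+r]
    cs,_=cv2.findContours(mm,cv2.RETR_EXTERNAL,2);k=max(cs,key=cv2.contourArea)
    print(n,cv2.fitEllipse(k),cv2.minAreaRect(k),cv2.boundingRect(k));return k
for n,u,v in(("far",443,262),("near",371,231)):
    k=blob(u,v,22,~red,n)
    for z in(0.03,.06):print(onz(K,T,*cv2.fitEllipse(k)[0],z))
k=blob(197,206,28,hsv[...,2]<70,"dial")
print(onz(K,T,*cv2.fitEllipse(k)[0],.09))
k=blob(282,208,40,(hsv[...,2]>190)&(hsv[...,1]<40),"plate");print(onz(K,T,*cv2.fitEllipse(k)[0],.068))
for u,v in((315,250),(322,180),(167,237),(170,157)):print(u,v,onz(K,T,u,v,.048))
```

```text
far ((442.31280517578125, 262.12274169921875), (28.093860626220703, 31.487049102783203), 67.59214782714844) ((442.5000305175781, 262.5), (28.284271240234375, 31.11269760131836), 45.0) (427, 247, 32, 30)
[ 0.4789266  -0.41659874  0.03      ]
[ 0.47444736 -0.4091172   0.06      ]
near ((370.2950134277344, 231.03875732421875), (27.97774314880371, 29.80743408203125), 34.69623565673828) ((370.0000305175781, 231.0000457763672), (28.284271240234375, 29.698482513427734), 45.0) (356, 216, 30, 31)
[ 0.55055481 -0.25401744  0.03      ]
[ 0.54426788 -0.25063897  0.06      ]
dial ((198.6653594970703, 205.9444122314453), (23.925582885742188, 27.636409759521484), 122.53064727783203) ((198.3076934814453, 206.0384521484375), (26.667463302612305, 25.551151275634766), 60.2551155090332) (183, 194, 30, 26)
[0.59298901 0.12909287 0.09      ]
plate ((280.47991943359375, 209.4981231689453), (55.71281814575195, 57.57811737060547), 79.6648178100586) ((280.5, 209.5), (55.0, 57.0), 90.0) (252, 182, 58, 56)
[ 0.59116609 -0.04934689  0.068     ]
315 250 [ 0.50285131 -0.12696549  0.048     ]
322 180 [ 0.66655462 -0.14273947  0.048     ]
167 237 [0.53146914 0.20640832 0.048     ]
170 157 [0.72063754 0.20991427 0.048     ]
```

View pics/c1.png

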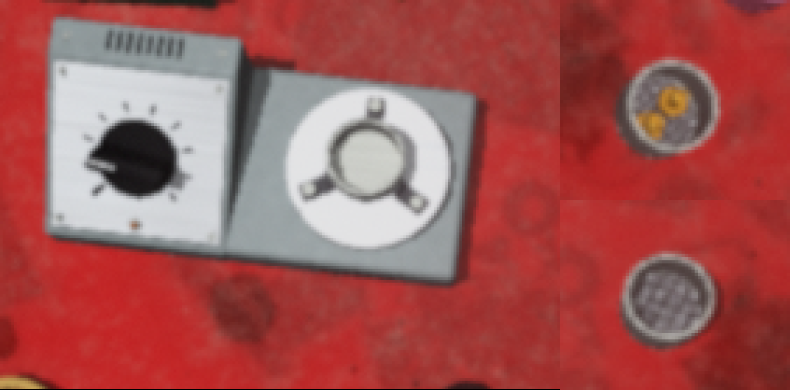

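The far basket at (443,262) holds the two brass fittings; the near one at (371,231) is empty. The dial pointer at (185,208) appears to be on mark 1. Next I move over the shaker for a close look.

Request:
step_arm(commands=[[100, [-510, -357, 0], 0], [100, [-510, -357, 0], 0], [100, [-510, -357, 0], 0], [100, [-510, -357, 0], 0], [100, [-510, -357, 0], 0], [100, [-510, -357, 0], 0], [100, [-510, -357, 0], 0], [100, [-510, -357, 0], 0], [100, [-510, -357, 0], 0], [100, [-510, -357, 0], 0], [100, [-510, -357, 0], 0], [100, [-510, -357, 0], 0]])

```text
t: 1.65
tool_pos: [0.5562, 0.1497, 0.4042]
tool_rot: [-0.347, -3.121, -0.0]
contact_force: [-0.9, 0.2, 0.7]
opening: 0.0853
grip_force: 0.0
```

Run:
```python
from h import *
w,K,T=grab("wrist","w1.png");o=monitor.get_obs()
print(o["t"],o["tool_pos"],R.from_rotvec(o["tool_rot"]).as_matrix(),o["q"]);np.savez("w1.npz",K=K,T=T)
for p in((.593,.129,.09),(.591,-.049,.068)):print(proj(K,T,p,True))
```

```text
1.7 [0.55582694 0.15032954 0.40433405] [[-9.75882694e-01  2.18293826e-01 -8.79038482e-04]
 [ 2.18293687e-01  9.75883088e-01  2.52867526e-04]
 [ 9.13038208e-04  5.48804919e-05 -9.99999582e-01]] [ 1.34848848e-01 -6.33509754e-02  1.72912853e+00  3.70390516e-04
  1.47665217e+00 -1.21591669e+00]
(np.float64(306.509946086282), np.float64(276.0195696270003))
(np.float64(134.57663042486612), np.float64(299.11536665376855))
```

View pics/w1.png

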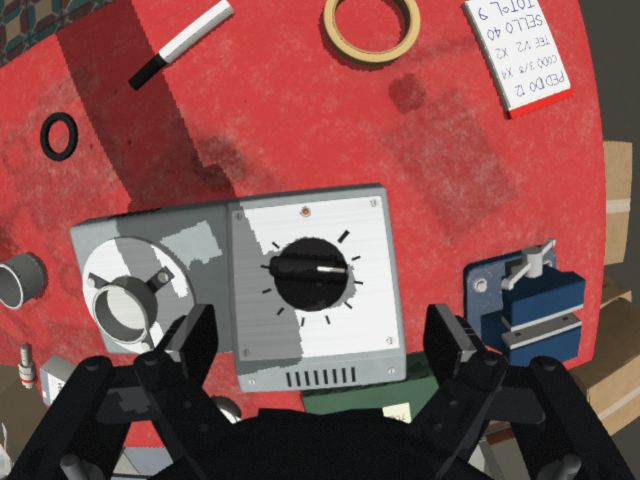

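The wrist view shows the dial at (311,275), its pointer line to (345,270), the OFF mark at (344,236), and the pan rim at about (124,310). I'll take a second view over the pan, then one over the basket.

Request:
step_arm(commands=[[100, [-57, -192, 0], 0], [100, [-57, -192, 0], 0], [100, [-57, -192, 0], 0], [100, [-57, -192, 0], 0], [100, [-57, -192, 0], 0], [100, [-57, -192, 0], 0]])

```text
t: 2.45
tool_pos: [0.5697, -0.0482, 0.4047]
tool_rot: [-0.342, -3.123, -0.001]
contact_force: [-0.1, 0.1, -0.7]
opening: 0.0857
grip_force: 0.0
```

Run:
```python
from h import *
w,K,T=grab("wrist","w2.png");o=monitor.get_obs()
print(o["t"],o["tool_pos"]);np.savez("w2.npz",K=K,T=T)
```

```text
2.5 [ 0.56977309 -0.04817644  0.40469211]
```

View pics/w2.png

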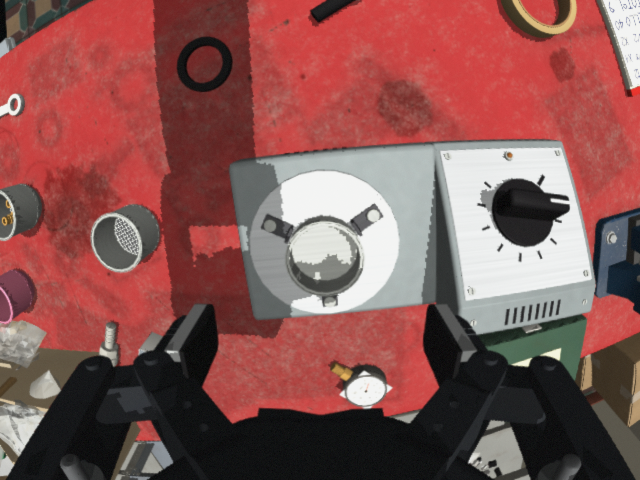

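Request:
step_arm(commands=[[100, [0, -366, 0], 0], [100, [0, -366, 0], 0], [100, [0, -366, 0], 0], [100, [0, -366, 0], 0], [100, [0, -366, 0], 0], [100, [0, -366, 0], 0], [100, [0, -366, 50], 0], [100, [0, -366, 70], 0], [100, [0, -366, 70], 0]])

```text
t: 3.62
tool_pos: [0.49, -0.4054, 0.3322]
tool_rot: [-0.343, -3.119, -0.005]
contact_force: [-0.1, 0.2, 0.4]
opening: 0.0853
grip_force: 0.0
```

Run:
```python
from h import *
w,K,T=grab("wrist","w3.png");o=monitor.get_obs()
print(o["t"],o["tool_pos"],o["q"]);np.savez("w3.npz",K=K,T=T)
print(proj(K,T,(.4744,-.4091,.06),True))
```

```text
3.675 [ 0.49041776 -0.4059456   0.33452951] [-8.08269657e-01  1.30815841e-01  1.64892277e+00  1.00778937e-04
  1.36291618e+00 -2.16023737e+00]
(np.float64(309.9123334550815), np.float64(224.88424953528786))
```

View pics/w3.png

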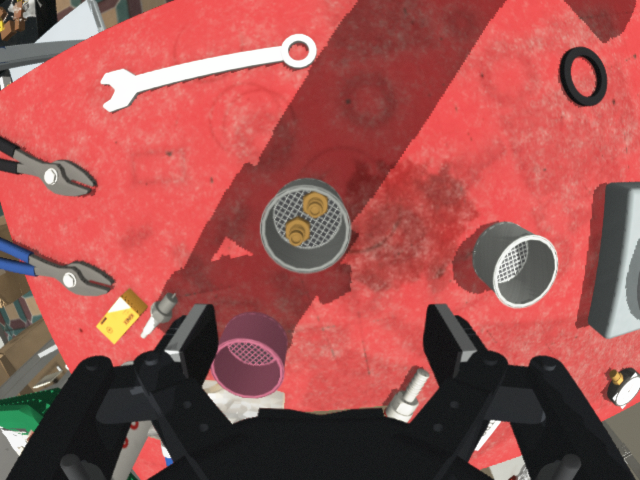

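The brass basket's lip centre is at about (306,229) in w3; in w2 the pan rim is at about (324,256). Now I'll measure properly.

```bash
cat > m.py <<'E'
from h import *
L=lambda n:(cv2.imread(f"pics/{n}.png"),np.load(n+".npz")["K"],np.load(n+".npz")["T"])
def fitlip(n,pts,z,r):   # edge points cast on rim plane, circle fit
    im,K,T=L(n);g=cv2.Canny(im,60,150)
    ys,xs=np.nonzero(g);P=np.array([onz(K,T,x,y,z,True)[:2] for x,y in zip(xs,ys) if abs(x-pts[0])<70 and abs(y-pts[1])<70])
    c=onz(K,T,*pts,z,True)[:2]
    for k in range(30):
        d=np.linalg.norm(P-c,axis=1);s=abs(d-r)<(.006 if k<8 else .0025)
        u=(P[s]-c)/d[s,None]; dc=np.linalg.lstsq(u,d[s]-r,rcond=None)[0];c=c+dc
    return c,s.sum()
if __name__=="__main__":
    print("basket",fitlip("w3",(306,229),.06,.031)); print("pan w2",fitlip("w2",(324,256),.103,.030),"w1",fitlip("w1",(124,310),.103,.030))
    C={}
    for n,(x0,y0,x1,y1) in(("w1",(255,225,370,330)),("w2",(475,165,575,270))):
        im,K,T=L(n);g=cv2.cvtColor(im,6);m=np.zeros_like(g);m[y0:y1,x0:x1]=(g[y0:y1,x0:x1]<75)*255
        k,_,st,ce=cv2.connectedComponentsWithStats(m)
        for i in range(1,k):
            if 6<st[i,4]<200:print(n,st[i,4],ce[i].round(1))
E
python3 m.py
```

```text
basket (array([ 0.47728268, -0.41316926]), np.int64(514))
pan w2 (array([ 0.59092919, -0.04980031]), np.int64(448)) w1 (array([ 0.58921919, -0.04925275]), np.int64(223))
w1 35 [342.9 236.2]
w1 7 [275.1 244.7]
w1 7 [355.6 257.7]
w1 8 [357.6 282. ]
w1 18 [266.5 290.5]
w1 20 [280.2 310.6]
w2 24 [540.7 179.8]
w2 12 [481.8 204.5]
```

Request:
step_arm(commands=[[100, [11, -10, 30], 0], [100, [11, -10, 60], 0], [100, [11, -10, 90], 0], [100, [11, -10, 115], 0], [100, [11, -10, 130], 0], [100, [11, -10, 139], 0], [100, [11, -10, 139], 0], [60, [11, -10, 139], 0], [60, [11, -10, 139], 0], [60, [11, -10, 139], 0], [60, [11, -10, 139], 0]], squeeze=30)

```text
t: 5.05
tool_pos: [0.4773, -0.4149, 0.1973]
tool_rot: [0.346, 3.121, -0.002]
contact_force: [-0.5, 1.3, 5.9]
opening: 0.0596
grip_force: 33.4
```

Request:
step_arm(commands=[[55, [0, 0, 0], 0], [55, [0, 0, 0], 0], [55, [0, 0, 0], 0], [55, [0, 0, 0], 0]], squeeze=30)

```text
t: 5.55
tool_pos: [0.4773, -0.4149, 0.1973]
tool_rot: [0.346, 3.121, -0.002]
contact_force: [-0.9, 1.8, 6.1]
opening: 0.0598
grip_force: 33.4
```

Request:
step_arm(commands=[[55, [0, 0, -4], 0], [55, [0, 0, -12], 0], [55, [0, 0, -25], 0], [55, [0, 0, -45], 0], [55, [0, 0, -67], 0], [55, [0, 0, -90], 0], [55, [0, 0, -112], 0], [55, [0, 0, -130], 0], [55, [0, 0, -142], 0], [55, [0, 0, -148], 0], [55, [0, 0, -150], 0], [55, [0, 0, -150], 0]])

```text
t: 7.05
tool_pos: [0.4767, -0.4144, 0.3449]
tool_rot: [-0.346, -3.121, -0.001]
contact_force: [0.1, -0.1, -2.6]
opening: 0.0599
grip_force: 33.2
```

Request:
step_arm(commands=[[55, [0, 5, 0], 0], [55, [-1, 15, 0], 0], [55, [-2, 30, 0], 0], [55, [-4, 50, 0], 0], [55, [-6, 75, 0], 0], [55, [-8, 103, 0], 0], [55, [-11, 133, 0], 0], [55, [-13, 165, 0], 0], [55, [-16, 198, 0], 0], [55, [-19, 230, 0], 0], [55, [-21, 260, 0], 0], [55, [-23, 288, 0], 0]])

```text
t: 8.55
tool_pos: [0.5624, -0.1359, 0.3459]
tool_rot: [0.344, 3.122, 0.0]
contact_force: [-0.5, -0.3, -3.4]
opening: 0.0599
grip_force: 33.2
```

Request:
step_arm(commands=[[55, [-2, 26, 0], 0], [55, [-4, 48, 0], 0], [55, [-5, 66, 0], 0], [55, [-6, 80, 0], 0], [55, [-7, 88, 0], 0], [55, [-8, 92, 0], 0], [55, [-8, 93, 0], 0], [55, [-8, 93, 0], 0], [55, [-8, 93, 0], 0]])

```text
t: 9.68
tool_pos: [0.5904, -0.0499, 0.3457]
tool_rot: [-0.347, -3.122, 0.0]
contact_force: [-0.3, -0.1, -2.8]
opening: 0.0599
grip_force: 33.2
```

Run:
```python
from h import *
w,K,T=grab("wrist","w4.png");o=monitor.get_obs()
print(o["t"],o["tool_pos"],o["tool_rot"],o["contact_force"]);np.savez("w4.npz",K=K,T=T)
```

```text
9.725 [ 0.59041485 -0.04988256  0.34568653] [-3.46977207e-01 -3.12229652e+00  1.19487655e-04] [ 1.0944176  -0.22447307 -2.2915074 ]
```

View pics/w4.png

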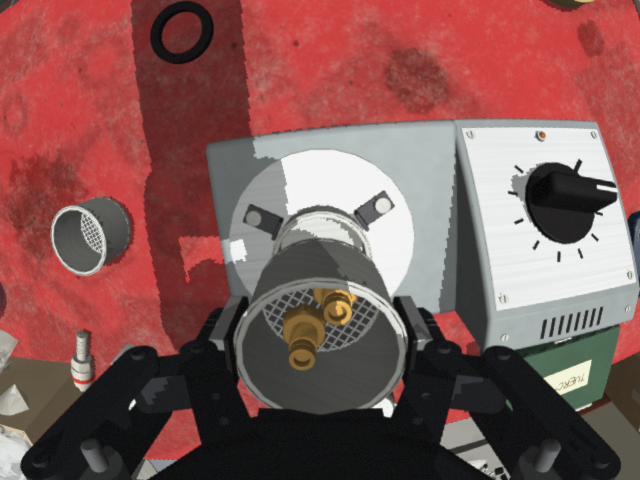

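w4: the basket is held upright with both fittings at (305,335) and (336,300), the pan behind it. I check its offset from the tool axis, and work out the dial geometry at the same time.

Run:
```python
from m import *
print("lip",fitlip("w4",(320,350),.2084,.031))
im,K,T=L("w4");print(onz(K,T,320,347,.2084,True), proj(K,T,(.5904,-.0499,.2084),True))
# panel points by two views: OFF mark, upper/lower screws (read off w1,w2,w4)
def tri(obs):
    A=[];b=[]
    for n,u,v in obs:
        _,K,T=L(n);o,d=ray(K,T,u,v,True);d/=np.linalg.norm(d);M=np.eye(3)-np.outer(d,d);A.append(M);b.append(M@o)
    return np.linalg.lstsq(np.vstack(A),np.hstack(b),rcond=None)[0]
P={"off":tri([("w1",342.9,236.2),("w2",540.7,179.8)]),"m8":tri([("w1",266.5,266.5),("w2",481.8,204.5)]),
"led":tri([("w1",306,212),("w2",508,156),("w4",541,136)]),
"m6":tri([("w1",280.2,310.6),("w2",496,245),("w4",533,248)]),
"sFR":tri([("w1",238,214),("w2",446,156),("w4",469,135)]),"sFL":tri([("w1",375,203),("w2",558,154),("w4",594,135)]),
"sBL":tri([("w1",390,341),("w2",585,290),("w4",616,297)]),"sBR":tri([("w1",247,354),("w2",470,291),("w4",503,299)])}
for k in P:print(k,P[k].round(4))
print("off-6 mid",(P["off"]+P["m6"])/2)
```

```text
lip (array([ 0.59484139, -0.05229827]), np.int64(631))
[ 0.5842849 -0.0494911  0.2084   ] (np.float64(322.75610514420896), np.float64(361.4192609430319))
off [0.5746 0.165  0.0621]
m8 [0.5841 0.0943 0.0709]
led [0.5488 0.1375 0.0503]
m6 [0.6205 0.0986 0.0877]
sFR [0.5391 0.0756 0.0445]
sFL [0.555  0.1996 0.0473]
sBL [0.6786 0.1873 0.0976]
sBR [0.6459 0.0633 0.1068]
off-6 mid [0.59753831 0.13183057 0.07486892]
```

Run:
```python
from m import *
im,K,T=L("w4")
for c in((.5904,-.0499),(.5948,-.0523),(.5864,-.0495)):
    q=np.array([proj(K,T,(c[0]+.031*np.cos(a),c[1]+.031*np.sin(a),.2084),True) for a in np.linspace(0,6.28,90)])
    print(c,q.min(0).round(),q.max(0).round())
g=cv2.cvtColor(im,6);print(g[265:300,320]);print(g[345,225:250],g[345,395:420])
```

```text
(0.5904, -0.0499) [234. 279.] [411. 424.]
(0.5948, -0.0523) [232. 293.] [406. 432.]
(0.5864, -0.0495) [231. 267.] [411. 417.]
[ 67  67  69  69  67  68  66  66  67  65  66  70  93 126 128 123  95 120
 133 136 131 127 121 112 105 105 106 105 104 106 106 105 108 106 106]
[ 35  35  31  26  17   6  14  15  48  90  83 103 122 127 126 126 116  73
  59  57  58  57  57  58  55] [ 65  66  68  96 121 127 128 128 124 107  86  83  67  22  10  12  16  23
  27  32  36  44  92 124 126]
```

Request:
step_arm(commands=[[55, [0, 0, 5], 0], [55, [0, 0, 13], 0], [55, [0, 0, 23], 0], [55, [0, 0, 32], 0], [55, [0, 0, 38], 0], [55, [0, 0, 42], 0], [55, [0, 0, 46], 0], [55, [0, 0, 50], 0], [55, [0, 0, 53], 0], [55, [0, 0, 55], 0], [55, [0, 0, 56], 0], [55, [0, 0, 56], 0]])

```text
t: 11.22
tool_pos: [0.5905, -0.0496, 0.2897]
tool_rot: [0.346, 3.122, -0.0]
contact_force: [0.5, 0.7, -4.0]
opening: 0.0596
grip_force: 33.2
```

Request:
step_arm(commands=[[55, [0, 0, 1], 0], [55, [0, 0, 1], 0], [55, [0, 0, 2], 0], [55, [0, 0, 2], 0]])

```text
t: 11.72
tool_pos: [0.5906, -0.0495, 0.2883]
tool_rot: [0.346, 3.122, -0.0]
contact_force: [-1.0, -0.5, 0.3]
opening: 0.06
grip_force: 33.4
```

Request:
step_arm(commands=[[55, [0, 0, 1], 0], [55, [0, 0, 1], 0], [55, [0, 0, 1], 0]])

```text
t: 12.1
tool_pos: [0.5907, -0.0496, 0.2883]
tool_rot: [0.346, 3.122, -0.0]
contact_force: [-4.5, 0.4, 4.8]
opening: 0.0599
grip_force: 33.9
```

Request:
step_arm(commands=[[72, [0, 0, 0], 0], [76, [0, 0, 0], 0], [90, [0, 0, 0], 0], [100, [0, 0, 0], 0], [100, [0, 0, 0], 0], [100, [0, 0, -10], 0], [100, [0, 0, -35], 0], [100, [0, 0, -70], 0], [100, [0, 0, -100], 0], [100, [0, 30, -130], 0], [100, [0, 70, -130], 0], [100, [0, 70, -130], 0]])

```text
t: 13.6
tool_pos: [0.606, 0.0206, 0.4182]
tool_rot: [0.341, 3.121, 0.001]
contact_force: [-0.6, 0.1, -0.7]
opening: 0.0853
grip_force: 0.0
```

Run:
```python
from h import *
w,K,T=grab("wrist","w5.png");o=monitor.get_obs()
print(o["t"],o["tool_pos"],o["q"]);np.savez("w5.npz",K=K,T=T)
```

```text
13.65 [0.60582806 0.01956791 0.41742021] [-9.03552511e-02  1.02306194e-03  1.64435567e+00 -4.40650321e-04
  1.49544797e+00 -1.44225109e+00]
```

View pics/w5.png

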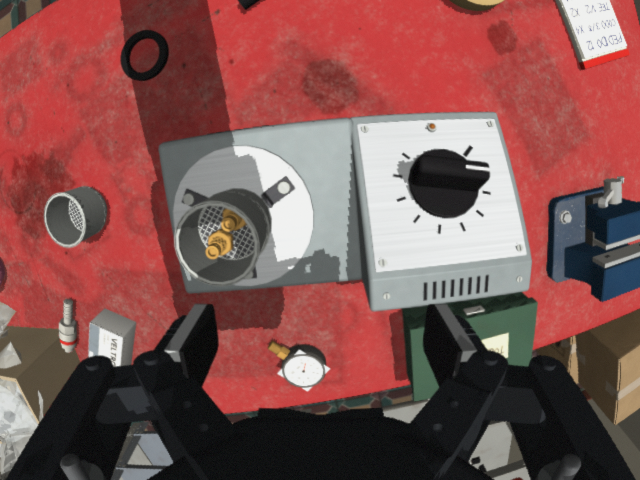

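w5: the basket is seated on the pan at (219,243) with both fittings inside. The dial is at (447,183), its white pointer line running (467,167) to (488,168). Now the dial geometry.

```bash
cat > dial.py <<'E'
from m import *
G={"off":dict(w1=(343,236),w2=(541,180),w4=(578,164),w5=(497,151)),"m6":dict(w1=(281,311),w2=(497,245),w4=(533,248),w5=(416,222)),
"m3":dict(w1=(342,305),w2=(553,242),w4=(596,238),w5=(482,212)),"m9":dict(w1=(276,245),w2=(488,187),w4=(519,169),w5=(404,154)),
"m5":dict(w1=(305,322),w2=(518,257),w4=(560,256),w5=(439,230)),"m7":dict(w1=(266,291),w2=(485,228),w4=(517,222),w5=(402,200)),
"m4":dict(w1=(328,320),w2=(540,254),w4=(581,252),w5=(463,227)),"m8":dict(w1=(266,267),w2=(482,205),w4=(515,196),w5=(397,177))}
def cen(n,u,v):
    g=cv2.cvtColor(L(n)[0],6).astype(float);u,v=int(u),int(v);p=g[v-6:v+7,u-6:u+7];w=np.clip(150-p,0,None)
    yy,xx=np.mgrid[-6:7,-6:7];w=w*np.exp(-(xx**2+yy**2)/18);
    return u+(w*xx).sum()/w.sum(),v+(w*yy).sum()/w.sum()
def tri(o):
    A=[];b=[]
    for n,(u,v) in o.items():
        _,K,T=L(n);p,d=ray(K,T,*cen(n,u,v),True);d/=np.linalg.norm(d);M=np.eye(3)-np.outer(d,d);A.append(M);b.append(M@p)
    A=np.vstack(A);b=np.hstack(b);x=np.linalg.lstsq(A,b,rcond=None)[0];return x,np.sqrt(((A@x-b)**2).mean())
P={k:tri(o) for k,o in G.items()}
for k in P:print(k,P[k][0].round(4),round(P[k][1]*1e3,2))
p={k:v[0] for k,v in P.items()};Q=np.array(list(p.values()))
print("c06",(p["off"]+p["m6"])/2,"c39",(p["m3"]+p["m9"])/2)
c0=((p["off"]+p["m6"])/2+(p["m3"]+p["m9"])/2)/2
n=np.linalg.svd(Q-Q.mean(0))[2][2];n*=np.sign(n[2]);print("fit normal",n)
y=np.radians(-5.5);n=np.array([-.5*np.cos(y),-.5*np.sin(y),.866]);print("n",n,"c0",c0,"grip",c0+.029*n)
ex=np.array([np.sin(-y),np.cos(y),0]);up=np.cross(ex,n)*1;up=up if up[2]>0 else -up
left=ex # shaker +y = left
for k in p:d=p[k]-c0;print(k,"deg cw from left",np.degrees(np.arctan2(d@up,d@left)).round(1),np.linalg.norm(d).round(4))
for nme,a,b in(("w5",(467,167),(489,168)),("w2",(548,199),(568,200)),("w4",(596,188),(616,189)),("w1",(318,269),(346,270))):
    _,K,T=L(nme);r=[]
    for q in(a,b):
        o,d=ray(K,T,*q,True);s=((c0+.041*n-o)@n)/(d@n);e=o+s*d-c0;r.append((e@left,e@up))
    r=np.array(r);e=r[1]-r[0];print(nme,(r*1e3).round(1).tolist(),"line deg",np.degrees(np.arctan2(e[1],e[0])).round(1))
E
python3 dial.py
```

```text
** On entry to DLASCL parameter number  4 had an illegal value
 ** On entry to DLASCL parameter number  4 had an illegal valuedial.py:9: RuntimeWarning: invalid value encountered in scalar divide
  return u+(w*xx).sum()/w.sum(),v+(w*yy).sum()/w.sum()
Traceback (most recent call last):
  File "dial.py", line 15, in <module>
    P={k:tri(o) for k,o in G.items()}
         ~~~^^^
  File "dial.py", line 14, in tri
    A=np.vstack(A);b=np.hstack(b);x=np.linalg.lstsq(A,b,rcond=None)[0];return x,np.sqrt(((A@x-b)**2).mean())
                                    ~~~~~~~~~~~~~~~^^^^^^^^^^^^^^^^
numpy.linalg.LinAlgError: SVD did not converge in Linear Least Squares
```

```bash
sed -i 's/w=np.clip(150-p,0,None)/w=np.clip(np.median(p)-20-p,0,None)+1e-6/' dial.py; python3 dial.py
```

```text
off [0.5737 0.1714 0.0693] 8.12
m6 [0.6199 0.0993 0.0905] 0.45
m3 [0.6231 0.1538 0.0968] 1.07
m9 [0.5693 0.1052 0.0635] 0.64
m5 [0.6304 0.1166 0.0969] 0.16
m7 [0.602  0.0907 0.0821] 0.16
m4 [0.6328 0.1377 0.0971] 0.1
m8 [0.5841 0.0949 0.0719] 0.53
c06 [0.59680515 0.13531842 0.07987626] c39 [0.59622381 0.12950971 0.08011977]
fit normal [-0.46734924 -0.03750118  0.88327705]
n [-0.4976981   0.04792288  0.866     ] c0 [0.59651448 0.13241406 0.07999802] grip [0.58208124 0.13380383 0.10511202]
off deg cw from left -37.7 0.0464
m6 deg cw from left 137.5 0.0419
m3 deg cw from left 51.1 0.038
m9 deg cw from left -135.2 0.0419
m5 deg cw from left 107.7 0.0411
m7 deg cw from left 167.3 0.0421
m4 deg cw from left 77.5 0.0405
m8 deg cw from left -163.2 0.0404
w5 [[6.4, 3.4], [24.9, 5.6]] line deg 6.8
w2 [[2.4, 1.6], [23.0, 4.1]] line deg 7.0
w4 [[3.0, 3.5], [22.3, 5.5]] line deg 5.7
w1 [[7.9, 2.4], [28.4, 5.6]] line deg 9.0
```

```bash
cat >> dial.py <<'E'
print("----")
S=np.array([p[k] for k in p if k!="off"])
# circle centre in plane with fixed normal
a=np.c_[(S-c0)@left,(S-c0)@up];hh=((S-c0)@n).mean();M=np.c_[2*a,np.ones(len(a))];s=np.linalg.lstsq(M,(a**2).sum(1),rcond=None)[0]
c1=c0+left*s[0]+up*s[1]+n*hh;print("c1",c1,"r",np.sqrt(s[2]+s[0]**2+s[1]**2),"heights",((S-c1)@n*1e3).round(1))
for k in p:d=p[k]-c1;print(k,np.degrees(np.arctan2(d@up,d@left)).round(1),end="; ")
ends={}
for nme,(u,v) in dict(w1=(332,269),w2=(558,200),w4=(606,188),w5=(478,168)).items():
    im,K,T=L(nme);g=cv2.cvtColor(im,6);m=np.zeros_like(g);m[v-6:v+7,u-16:u+17]=(g[v-6:v+7,u-16:u+17]>110)*255
    k,l,st,ce=cv2.connectedComponentsWithStats(m);i=l[v-3:v+4,u-4:u+5];i=np.bincount(i[i>0]).argmax()
    y_,x_=np.nonzero(l==i);lo,hi=x_.min(),x_.max();e=[(lo,y_[x_<=lo+1].mean()),(hi,y_[x_>=hi-1].mean())];print(nme,st[i],np.round(e,1).tolist());ends[nme]=e
def tri2(o):
    A=[];b=[]
    for nme,(u,v) in o.items():
        _,K,T=L(nme);q,d=ray(K,T,u,v,True);d/=np.linalg.norm(d);M=np.eye(3)-np.outer(d,d);A.append(M);b.append(M@q)
    A=np.vstack(A);b=np.hstack(b);x=np.linalg.lstsq(A,b,rcond=None)[0];return x,np.sqrt(((A@x-b)**2).mean())
for j in(0,1):
    x,r=tri2({k:e[j] for k,e in ends.items()});d=x-c1;print("end",j,(np.array([d@left,d@up,d@n])*1e3).round(1),r*1e3)
t=lambda f,x,y_:cv2.resize(cv2.imread(f)[y_-45:y_+45,x-48:x+52],(395,360),interpolation=3)
cv2.imwrite("pics/c2.png",np.hstack([t("pics/w1.png",310,275),t("pics/w5.png",447,185)]))
E
python3 dial.py | sed -n '/----/,$p'
```

```text
----
c1 [0.59783572 0.13015948 0.0783447 ] r 0.0397159506315854 heights [-1.9  4.5  0.1 -0.7 -0.7 -0.8 -0.5]
off -36.6; m6 136.0; m3 48.3; m9 -132.6; m5 105.0; m7 167.3; m4 74.4; m8 -161.6; w1 [317 266  27   6 107] [[317.0, 268.3], [343.0, 270.0]]
w2 [550 194  25  13 177] [[550.0, 199.5], [574.0, 200.0]]
w4 [597 182  26  13 153] [[597.0, 186.5], [622.0, 190.0]]
w5 [466 162  29  13 179] [[466.0, 166.3], [494.0, 168.0]]
end 0 [ 9.2  0.8 39.9] 0.15624804703302472
end 1 [29.   5.8 45.9] 0.636649588275435
```

View pics/c2.png

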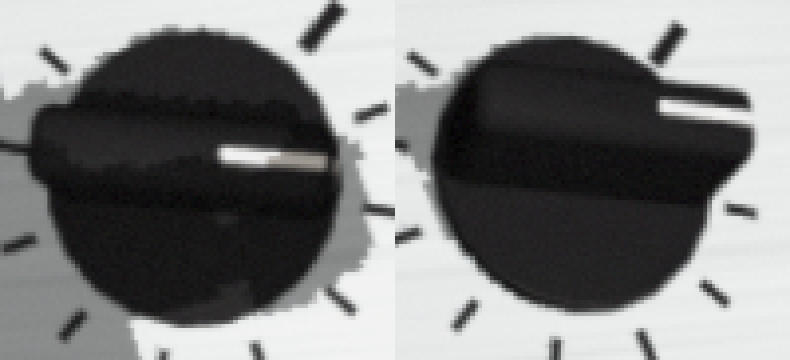

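c2: the pointer line lies close to the 8–2 axis, with mark 2 at (380,210) in the left crop and mark 1 at (371,113) well away from it. So the dial stands on mark 2 and needs four clicks. I turn the tool and go above the dial.

Request:
step_arm(commands=[[50, [12, 26, 0], -10], [50, [24, 52, 0], -20], [50, [36, 78, 0], -30], [50, [48, 104, 0], -40], [50, [48, 104, 0], -50], [50, [48, 104, 0], -60], [50, [48, 104, 0], -70], [50, [48, 104, 0], -80], [50, [48, 104, 20], -84], [50, [48, 104, 50], -84], [50, [48, 104, 80], -84], [50, [48, 104, 80], -84]])

```text
t: 15.15
tool_pos: [0.5807, 0.1297, 0.3333]
tool_rot: [1.827, -2.548, -0.005]
contact_force: [0.3, -0.2, 0.3]
opening: 0.0426
grip_force: 0.0
```

Run:
```python
from h import *
w,K,T=grab("wrist","w6.png");o=monitor.get_obs()
print(o["t"],o["tool_pos"],o["opening"],o["q"]);np.savez("w6.npz",K=K,T=T)
Rm=R.from_rotvec(o["tool_rot"]).as_matrix();print(np.degrees(np.arctan2(Rm[1,0],Rm[0,0])))
print("line inner",proj(K,T,np.array([.578,.132,.113])+.009*np.array([.316,.94,.129]),True),"outer",proj(K,T,np.array([.578,.132,.113])+.029*np.array([.316,.94,.129]),True))
g=cv2.cvtColor(w,cv2.COLOR_RGB2HSV);
u,v=map(int,proj(K,T,np.array([.578,.132,.113])+.019*np.array([.316,.94,.129]),True))
m=np.zeros((480,640),np.uint8);m[v-40:v+40,u-30:u+30]=((g[v-40:v+40,u-30:u+30,2]>110))*255
k,l,st,ce=cv2.connectedComponentsWithStats(m);print([(s.tolist(),c.round().tolist()) for s,c in zip(st[1:],ce[1:]) if s[4]>15])
```

```text
15.2 [0.5814594  0.12989595 0.33569245] 0.04291325852321185 [ 9.49722122e-02  3.63804060e-02  1.74717266e+00 -2.78825314e-04
  1.36080002e+00 -2.72005883e+00]
-108.70715504786622
line inner (np.float64(322.48105799449826), np.float64(291.3104339546779)) outer (np.float64(322.5570925164158), np.float64(324.57026695433865))
[([292, 268, 60, 80, 2625], [328.0, 320.0])]
```

Run:
```python
import cv2
g=cv2.imread("pics/w6.png",0)
for r in(270,285,295,305,315,325,335): print(r,g[r,280:372:3])
```

```text
270 [ 37  36  39  24  20  22  20  22  20  22  33  36  37  35  37  35  35  29
  35  65 238 241 240 239 237 239 238 236 239 238 237]
285 [ 34  35  35  29  18  19  21  21  19  20  30  37  36  37  34  31  35  31
  99  43 125 221 241 240 239 237 241 238 236 239 237]
295 [ 38  35  36  37  23  21  17  20  18  22  26  37  39  36 111 245  88  32
 167 237 242 240 238 241 241 239 235 240 236 239 232]
305 [ 35  36  39  36  24  18  17  18  18  21  25  36  35  37  60 244 147  34
 137 235 239 241 240 240 240 240 238 238 239 235 186]
315 [238 239 237 240 239 225 167  26  19  21  21  33  37  36  42 241 185  33
  92 240 235 240 240 238 240 239 238 235 240 237 130]
325 [233 238 240 236  62 229 239 240 239 240 231 126  79  77 147 241 238 238
 238 239 239 237 240 239 237 239 239 236 200 167  44]
335 [238 234 239 240 237 240 240 239 241 240 238 238 242 238 235 239 238 237
 237 237 238 231 175 165 158 134 121 121 118 121  39]
```

The white line was measured at column 325–326, rows 290–322, matching the mark 2 prediction. Descending.

Request:
step_arm(commands=[[50, [0, 0, 20], 0], [50, [0, 0, 38], 0], [50, [0, 0, 50], 0], [50, [0, 0, 57], 0], [50, [0, 0, 60], 0], [50, [0, 0, 60], 0]])

```text
t: 15.95
tool_pos: [0.5819, 0.1308, 0.2769]
tool_rot: [-1.832, 2.552, -0.0]
contact_force: [0.1, 0.4, 0.0]
opening: 0.0427
grip_force: 0.0
```

Request:
step_arm(commands=[[50, [0, 0, 2], 0], [40, [0, 0, 2], 0], [30, [0, 0, 2], 0], [10, [0, 0, 2], 0], [10, [0, 0, 2], 0], [10, [0, 0, 2], 0]], squeeze=30)

```text
t: 16.7
tool_pos: [0.5819, 0.1308, 0.2752]
tool_rot: [-1.832, 2.552, -0.0]
contact_force: [-1.0, -0.5, 4.0]
opening: 0.0196
grip_force: 28.3
```

Request:
step_arm(commands=[[10, [0, 0, 0], 6], [10, [0, 0, 0], 12], [10, [0, 0, 0], 18], [10, [0, 0, 0], 24], [10, [0, 0, 0], 28], [10, [0, 0, 0], 28], [10, [0, 0, 0], 28]])

```text
t: 17.58
tool_pos: [0.5809, 0.1312, 0.2756]
tool_rot: [1.159, -2.915, -0.003]
contact_force: [-10.8, 1.2, 10.8]
opening: 0.0178
grip_force: 30.0
```

Request:
step_arm(commands=[[10, [0, 0, 0], 7], [10, [0, 0, 0], 14], [10, [0, 0, 0], 21], [10, [0, 0, 0], 28], [10, [0, 0, 0], 32], [10, [0, 0, 0], 32], [10, [0, 0, 0], 32]])

```text
t: 18.45
tool_pos: [0.5804, 0.1323, 0.2754]
tool_rot: [0.311, -3.12, -0.007]
contact_force: [-11.7, 6.4, 10.1]
opening: 0.0157
grip_force: 30.0
```

Request:
step_arm(commands=[[10, [0, 0, 0], 7], [10, [0, 0, 0], 14], [10, [0, 0, 0], 21], [10, [0, 0, 0], 28], [10, [0, 0, 0], 34], [10, [0, 0, 0], 34], [10, [0, 0, 0], 34]])

```text
t: 19.32
tool_pos: [0.5807, 0.1334, 0.2756]
tool_rot: [-0.614, -3.075, -0.011]
contact_force: [-10.4, 11.0, 8.8]
opening: 0.0153
grip_force: 43.9
```

Request:
step_arm(commands=[[10, [0, 0, 0], 7], [10, [0, 0, 0], 14], [10, [0, 0, 0], 21], [10, [0, 0, 0], 28], [10, [0, 0, 0], 32], [10, [0, 0, 0], 32], [10, [0, 0, 0], 32]])

```text
t: 20.2
tool_pos: [0.5813, 0.134, 0.2769]
tool_rot: [-1.437, -2.787, -0.014]
contact_force: [-9.8, 13.1, 11.5]
opening: 0.0155
grip_force: 75.6
```

Run:
```python
from h import *
o=monitor.get_obs();Rm=R.from_rotvec(o["tool_rot"]).as_matrix();print(np.degrees(np.arctan2(Rm[1,0],Rm[0,0])),o["wrist_torque"])
```

```text
125.44404132862367 [2.98917633 1.09765495 0.48792007]
```

Request:
step_arm(commands=[[28, [0, 0, 0], 0], [40, [0, 0, 0], 0], [45, [0, 0, 0], 0], [45, [0, 0, -10], 0], [45, [0, 0, -30], 0], [45, [0, 0, -60], 0], [45, [0, 0, -100], 0], [45, [0, 0, -130], 0], [45, [0, 0, -130], 0], [45, [0, 0, -130], 0]])

```text
t: 21.45
tool_pos: [0.5816, 0.1307, 0.4047]
tool_rot: [1.442, 2.791, -0.0]
contact_force: [0.5, 0.2, -0.5]
opening: 0.0385
grip_force: 0.0
```

Run:
```python
from h import *
w,K,T=grab("wrist","w7.png");o=monitor.get_obs();t=grab("top","top2.png")[0]
print(o["t"],o["tool_pos"]);np.savez("w7.npz",K=K,T=T)
c=np.array([.598,.130,.078]);n=np.array([-.498,.048,.866]);L=np.array([.096,.995,0]);U=np.array([.862,-.083,.5])
for nm,th in(("5",105),("6",135),("7",165),("off",-45)):
    th=np.radians(th);d=np.cos(th)*L+np.sin(th)*U
    print(nm,"mark",np.round(proj(K,T,c+.041*d,True)),"line in/out",np.round(proj(K,T,c+.041*n+.009*d,True)),np.round(proj(K,T,c+.041*n+.028*d,True)))
```

```text
21.5 [0.58142219 0.13065428 0.40368416]
5 mark [362. 278.] line in/out [324. 241.] [337. 264.]
6 mark [338. 284.] line in/out [319. 243.] [319. 269.]
7 mark [315. 277.] line in/out [313. 241.] [301. 264.]
off mark [337. 186.] line in/out [319. 218.] [319. 193.]
```

View pics/w7.png

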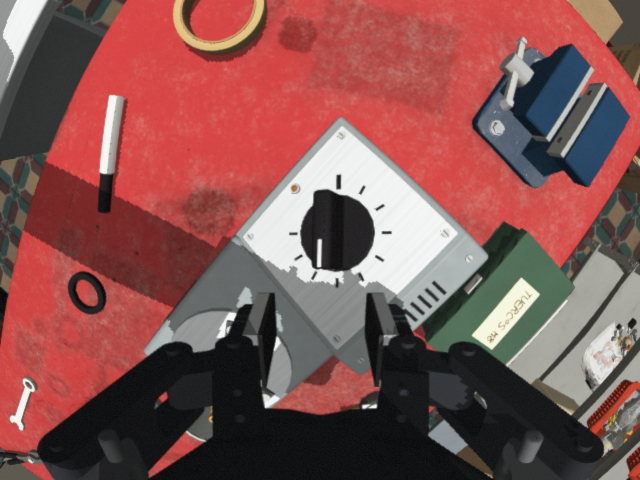

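w7: the pointer line runs (320,240) to (319,267), matching the mark 6 prediction of (319,243) to (319,269), opposite OFF at (338,182). The arm is clear of everything, so I hand in.

Run:
```python
from h import *
print(finish_job())
```

```text
the job is handed in; nothing more can be done
None
```

The basket with both fittings was seated on the shaker pan first; the dial was then turned click by click from mark 2 to mark 6 and released, and the job was handed in at about 21.5 s.

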